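# Meter one portion of grinding balls from the slide-gate hopper

## Task

Push the steel dose pan fully home into the bay under the hopper, then pull the hopper's slide gate partway out by its red handle, so that the two balls of the first chamber (the one farthest from the handle) drop into the pan and the balls of the other two chambers stay up. Then push the gate fully shut again, leaving the pan with its two balls home under the hopper; do not knock the glass jar or the small beaker.

Things in the scene. Friction and masses are not known exactly. Their poses are not given: they have to be found in the camera images.
- hopper: Portioning hopper fixed to the worktop: open-topped aluminium box with a clear front, 137 mm high, on two blue legs. Origin: on the worktop under the middle chamber; z up, its front faces local -x, the gate is pulled to local -y. Three chambers in a row at y = +32, 0, -32 mm, two balls in each, stand on the slide gate, their only floor (top z = 64 mm). Feet 4 mm high reach y = +-89 mm.
- chamber1 (a point): Floor centre of the first chamber (farthest from the red handle): hopper-local x = 0, y = +32 mm, z = 64 mm, axes as the hopper's. Each chamber is 28 mm square inside, dividers 4 mm, walls up to z = 120 mm: the first spans y = +46 to +18 mm, the middle +14 to -14, the last -18 to -46.
- bay (a point): Middle of the bay's back stop: hopper-local x = +36.5 mm (face of the 20 mm high stop bar), y = 0, z = 10 mm, axes as the hopper's. The bay for the pan lies between the legs under the gate, open at the front: 124 mm wide (y = -62 to +62 mm), legs' front edge at x = -21 mm, blue gate rails above it from z = 54 to 68 mm, reaching y = +-70 mm.
- gate (a joint): Opening of the steel slide gate in m: 0 shut, 0.098 fully out. Its free edge is at hopper-local y = +50 mm - opening, so the first chamber is uncovered first: wholly at 32 mm (its balls fall by 28 mm); balls of the middle one may fall from 45 mm. Black lines on the gate come level with the blue rails' ends at 33 and 65 mm. Stays where left; friction about 2 N, damping 8 N per m/s.
- gate_handle (a point): Red upright handle block on the gate, 26 mm along hopper x, 14 mm along hopper y, from z = 62 to 114 mm. This point: on its vertical axis at z = 100 mm, hopper-local x = 0, y = -130 mm - opening. Grip it from above.
- pan: Loose steel dose pan, 0.2 to 0.33 kg: tray 70 mm (its x) by 110 mm (its y), 30 mm high, 3 mm walls, with a flat stem to local -x (24 mm wide, 5 mm thick, to x = -106 mm) bearing a grip. Origin: tray's underside centre. Slides on the worktop. Home: tray first in the bay, axes as the hopper's, tray's +x wall against the stop bar; its origin is then 1.5 mm in +x of the hopper's.
- pan_grip (a point): Upright black grip on the pan's stem, 26 mm along pan x, 16 mm along pan y, from z = 5 to 59 mm. This point: on its vertical axis at z = 45 mm, 95 mm in -x of the pan's origin. Pinch it from above across pan y. A fixed grey water bath stands close behind the pan (front face x = 607 mm, dial to 584 mm, y = -90 to +210 mm, 250 mm high): draw the pan back before swinging it.
- ball1_center (a point): Centre of a steel grinding ball, 20 mm diameter, 33 g, the lower one in the first chamber (local y = +32 mm, farthest from the red handle) at the start.
- ball2_center (a point): Centre of a steel grinding ball, 20 mm diameter, 33 g, the upper one in the first chamber (local y = +32 mm, farthest from the red handle) at the start.
- ball3_center (a point): Centre of a steel grinding ball, 20 mm diameter, 33 g, the lower one in the middle chamber (local y = 0) at the start.
- ball4_center (a point): Centre of a steel grinding ball, 20 mm diameter, 33 g, the upper one in the middle chamber (local y = 0) at the start.
- ball5_center (a point): Centre of a steel grinding ball, 20 mm diameter, 33 g, the lower one in the last chamber (local y = -32 mm, nearest the red handle) at the start.
- ball6_center (a point): Centre of a steel grinding ball, 20 mm diameter, 33 g, the upper one in the last chamber (local y = -32 mm, nearest the red handle) at the start.
- mill_jar: Bystander: glass jar with lid, 64 mm diameter, 97 mm high. Origin: underside centre. Loose.
- beaker_small: Bystander: small glass beaker, 45x53 mm, 58 mm high. Origin: underside centre. Loose.

How it is judged:
By the outcome, as a careful person would: the job done as asked, in the order asked, and still so for the second after the job is handed in, with the robot touching nothing.
It also fails if it takes over 54 s, if anything falls off the work surface, if the arm or the gripper's body presses on something with over 40 N, if the wrist force passes 120 N, or if a joint passes its speed limit or range.

## Robot

A 6-joint arm with a two-finger parallel gripper is mounted at the origin on a cart in front of the work surface, level with it; the furniture and walls round the work are solid. World frame = base frame: x ahead of the robot, y to its left, z up, the work surface at z = 0. Lengths are in m, angles in degrees, forces in N, time in s.
With the tool pointing down it reaches from about 0.4 to 0.825 m from the base axis. Payload 7 kg.
Tool frame: the origin (TCP) lies at the very end of the fingers, on their centre line; the grasp point (between the pads) lies 19 mm behind it (r.grip_depth is the distance from the TCP to the grasp point, in m); z points along the fingers, y is the line along which they close (so a half turn about z gives the same grasp; the last joint's range is limited). The gripper opens to 88 mm and grips with 3 to 60 N. Pads are 19 mm wide; open, the fingers measure 130 mm over their backs; the gripper's body (78 mm by 193 mm) begins 47 mm behind the grasp point.
Start: joints at [92.71, 20.546, 0.682, 0, -70.136, -16.507], TCP at [0.161, 0.655, 0.227] pointing down, gripper open.
Joint ranges: [-176.03, 176.03], [-82.01, 121.73], [-58.28, 71.71], [-173.87, 95.51], [-174.79, -0.11], [-173.66, 173.66]. Speed limits (degrees/s): [136.94, 136.94, 172.46, 180, 180, 180].

## Interface

Orientations are given as [roll, pitch, yaw] about the fixed x, y, z axes, in that order (R = Rz(yaw) Ry(pitch) Rx(roll)).
In Python, from plant import r gives the robot as it stands.
- The arm moves only by the tool play_rows, never from a script. Its argument "rows" is a list that holds one entry, the list of rows, each a list of 5 numbers: the closure, from 0 (fully open) to 1 (shut), then the shift along the tool's x, y, z each as a share of 0.5 m, from -1 to 1, then the turn about the tool's z as a share of 1.5 rad, from -1 to 1. A call has exactly 8 rows; each row is the pose to reach, as a shift and turn from the pose commanded when the call began, along the tool's axes at that moment; what a row does not reach only later rows make up. A row lasts 1/12 s, in which the tool goes at most 41.7 mm and 7.16 degrees, less where a joint would pass 70% of its speed; a pose out of reach is approached as far as the arm can. A call with a number of a shift or a turn outside -1 to 1 is refused whole. A call with a gripper value outside its range is refused whole. The fingers move at their own pace and stop on an object; "squeeze" is the grip in N (left out, the last holds). Time passes only in rows, so rows that repeat a pose let the fingers close, or fill a call up. It gives the time, the measured TCP pose, the force, the opening and the grip force at its end, in the units of the state.
- r.get_state(): the state, without advancing time (a new reading comes with each control period).
- r.capture(name): name is "side" or "top" or "wrist"; returns the picture (480x640x3 uint8, red, green, blue); there is no depth.
- r.camera_info(name): a dict with "fovy" (degrees; the focal length in pixels is half the picture's height over the tangent of half this angle, whatever the lens; pixels are square), "cx", "cy" (the principal point, pixels), "k1" (the pictures are not rectified: a ray, as slopes to the right and down, at radius r is drawn at 1 + k1 r^2 times it, then the intrinsics apply), "pose" (4x4, takes a point from camera to world coordinates). Camera axes: x right, y down, z forward; pixel columns grow to the right and rows downward; lengths in m; the calibration is good to about 2 mm. A picture is of the moment at which its call begins: read the wrist's pose just before it. camera_info takes no time and is no camera call; for the wrist camera it gives the pose at the moment of the call.
- r.close_job(): hands the job in; it is judged then, once.
The state is a dict: "time_s": time; "joints": joint angles; "qd": joint speeds; "joint_torque": joint torques, N m; "tcp_pos": TCP position; "eef_rot": TCP orientation; "contact_force": force on the tool from outside, world axes, zero at the start; "moment": the same for the moment, N m; "gripper_width": finger opening in m; "gripper_force": force on a finger pad.
Only numpy, scipy, OpenCV 4.12 (cv2) and the standard library are available. Lean on these libraries where they do the work, as an engineer would, in place of code of your own. Each camera call takes 0.05 s, during which the arm holds its last target. There are 200 camera calls.

## Working session

There is one attempt and no reset: what is moved stays moved. The work goes in short steps, Python scripts to look and compute and a tool call to move; the robot and the scene stay as the last step left them, time stands still between calls to the robot, and variables do not carry over. Pictures are saved under pics/ and viewed, at most 10 in all, crops included, and the job is handed in when it is done.

Besides the shell and the picture viewer there is one more tool, called after "Emit:" in YAML: its name, and indented under it one key for each argument. play_rows: Moves the arm, as the interface text tells. Its arguments: {"type":"object","properties":{"rows":{"type":"array","items":{"type":"array","items":{"type":"array","items":{"type":"number"}}}},"squeeze":{"type":"number"}},"required":["rows"]}

```bash
mkdir -p pics; ls
python3 - <<'E'
from plant import r
import cv2,numpy as np
print(r.get_state())
for n in ("side","top","wrist"):
    i=r.camera_info(n);print(n,i)
    cv2.imwrite(f"pics/{n}0.png",r.capture(n)[:,:,::-1])
E
```

```text
pics
{'time_s': 0.0, 'joints': array([ 9.27103828e+01,  2.05913725e+01,  6.35690398e-01, -1.92490794e-02,
       -7.01367578e+01, -1.65080812e+01]), 'qd': array([-0.00619366, -0.04712793, -0.134653  , -0.01064238, -0.03082928,
       -0.12205955]), 'joint_torque': array([ 6.94095743e-04, -5.82722998e+01,  2.93055189e+01,  6.99753240e+00,
        7.03173835e-03, -1.36252502e-04]), 'tcp_pos': array([0.16088459, 0.65505586, 0.2256407 ]), 'eef_rot': array([ 1.79906228e+02, -8.91965344e-03, -1.38042461e+01]), 'contact_force': array([-0.74870023, -0.55116326,  0.90500023]), 'moment': array([ 0.04934835, -0.07839773,  0.03751366]), 'gripper_force': 0.0, 'gripper_width': 0.08763614506536811}
side {'fovy': 45.21806088157176, 'cx': 328.8529936593957, 'cy': 246.49595686982235, 'k1': -0.105849108335052, 'pose': array([[ 0.88310853, -0.20741886,  0.42082864, -0.13885861],
       [-0.46859126, -0.34544964,  0.81307243, -1.25779777],
       [-0.02327145, -0.91522782, -0.40226419,  0.69348012],
       [ 0.        ,  0.        ,  0.        ,  1.        ]])}
top {'fovy': 45.654831310231124, 'cx': 323.10781627014757, 'cy': 239.60539491792082, 'k1': -0.17273899732815207, 'pose': array([[-1.64775505e-02, -9.98324306e-01,  5.54713453e-02,
         4.32955578e-01],
       [-9.99850330e-01,  1.61593412e-02, -6.18014887e-03,
         2.01995660e-04],
       [ 5.27341244e-03, -5.55648766e-02, -9.98441153e-01,
         1.28949004e+00],
       [ 0.00000000e+00,  0.00000000e+00,  0.00000000e+00,
         1.00000000e+00]])}
wrist {'fovy': 67.20579948155267, 'cx': 318.60052399134804, 'cy': 235.66049028844176, 'k1': -0.05625353617875535, 'pose': array([[-0.23912124, -0.93604612, -0.25814473,  0.23059273],
       [-0.97098851,  0.23093523,  0.06205026,  0.63975081],
       [ 0.00153281,  0.2654931 , -0.96411154,  0.3833257 ],
       [ 0.        ,  0.        ,  0.        ,  1.        ]])}
```

View pics/top0.png

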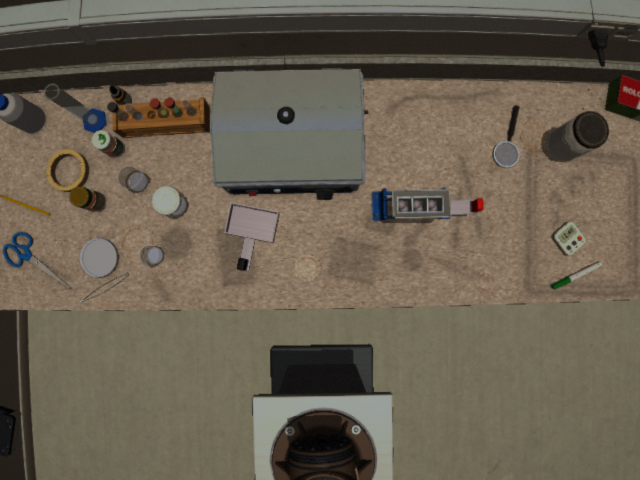

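View pics/side0.png

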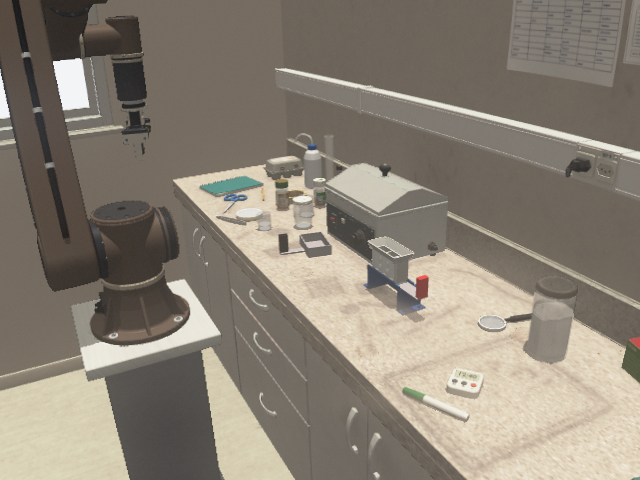

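Top view: pan tray about (252,223) with its grip at (243,264). Hopper chambers are about (397–442,205), red handle (478,205), jar (168,200), beaker (152,255). The side view agrees. Next: rough positions.

```bash
cat > h.py <<'E'
from plant import r
import numpy as np, cv2
def cam(n,info=None):
    i=info or r.camera_info(n); f=240/np.tan(np.radians(i["fovy"]/2)); return i,f
def px2w(i,uv,z):
    f=240/np.tan(np.radians(i["fovy"]/2)); 
    K=np.array([[f,0,i["cx"]],[0,f,i["cy"]],[0,0,1]])
    p=cv2.undistortPoints(np.array([[uv]],float),K,np.array([i["k1"],0,0,0]))[0,0]
    # drawn = ray*(1+k1 r^2): same as cv2 model
    T=i["pose"]; d=T[:3,:3]@np.array([p[0],p[1],1]); o=T[:3,3]
    return o+d*(z-o[2])/d[2]
def w2px(i,P):
    f=240/np.tan(np.radians(i["fovy"]/2)); T=i["pose"]
    q=(np.atleast_2d(P)-T[:3,3])@T[:3,:3]; x=q[:,:2]/q[:,2:]
    x=x*(1+i["k1"]*(x**2).sum(1,keepdims=True)); return x*f+[i["cx"],i["cy"]]
E
python3 - <<'E'
from h import *
i=r.camera_info("top")
for n,uv,z in [("tray",(252,223),.03),("grip",(244,260),.059),("handle",(478,204),.114),("hopmid",(420,205),.12),("jar",(168,200),.097),("beak",(152,255),.058),
 ("tl",(230,205),.03),("tr",(279,212),.03),("br",(275,243),.03),("bl",(226,235),.03)]:
    print(n,px2w(i,uv,z)[:2].round(4))
R=np.array(r.camera_info("wrist")["pose"]); s=r.get_state()
print(s["tcp_pos"],s["eef_rot"])
E
```

```text
tray [0.5424 0.1497]
grip [0.4599 0.1644]
handle [ 0.568  -0.3342]
hopmid [ 0.5666 -0.2092]
jar [0.589  0.3217]
beak [0.4737 0.3682]
tl [0.5836 0.1987]
tr [0.5659 0.0893]
br [0.4971 0.099 ]
bl [0.5167 0.2081]
[0.16091669 0.65516367 0.22583619] [ 1.79927178e+02 -6.99368052e-03 -1.38042561e+01]
```

Run:
```python
import cv2,numpy as np
a=cv2.imread("pics/top0.png")
p=cv2.resize(a[190:280,215:290],None,fx=5,fy=5,interpolation=cv2.INTER_CUBIC)
h=cv2.resize(a[175:231,365:490],None,fx=3.2,fy=3.2,interpolation=cv2.INTER_CUBIC)
c=np.zeros((450,375+h.shape[1],3),np.uint8);c[:450,:375]=p;c[:h.shape[0],375:]=h
cv2.imwrite("pics/crop0.png",c);print(c.shape)
```

```text
(450, 775, 3)
```

View pics/crop0.png

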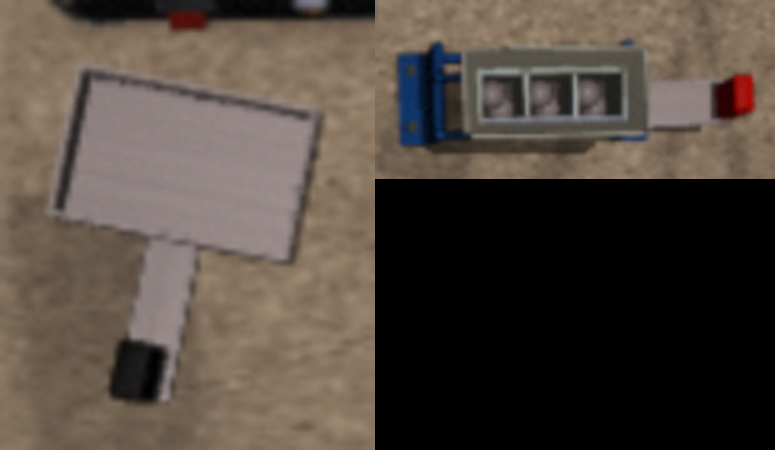

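The crop shows the pan at a yaw of about −8°, with its grip at about (243,263) in the full image. The hopper is nearly square to the world axes, with its gate shut. I'll move above the pan grip for a wrist look.

Emit:
play_rows:
  rows:
    - [[0, 0.77, 0.81, 0.04, -0.06], [0, 0.77, 0.81, 0.04, -0.06], [0, 0.77, 0.81, 0.04, -0.06], [0, 0.77, 0.81, 0.04, -0.06], [0, 0.77, 0.81, 0.04, -0.06], [0, 0.77, 0.81, 0.04, -0.06], [0, 0.77, 0.81, 0.04, -0.06], [0, 0.77, 0.81, 0.04, -0.06]]
  squeeze: 30

```text
time_s: 0.82
tcp_pos: [0.3267, 0.3643, 0.2146]
eef_rot: [-180.0, -0.0, -8.6]
contact_force: [1.0, 0.6, -0.5]
gripper_width: 0.0875
gripper_force: 0.0
```

Emit:
play_rows:
  rows:
    - [[0, 0.28, 0.35, 0.03, 0], [0, 0.28, 0.35, 0.03, 0], [0, 0.28, 0.35, 0.03, 0], [0, 0.28, 0.35, 0.03, 0], [0, 0.28, 0.35, 0.03, 0], [0, 0.28, 0.35, 0.03, 0], [0, 0.28, 0.35, 0.03, 0], [0, 0.28, 0.35, 0.03, 0]]

```text
time_s: 1.48
tcp_pos: [0.4386, 0.1712, 0.1994]
eef_rot: [180.0, 0.0, -8.8]
contact_force: [-0.0, -0.1, -0.2]
gripper_width: 0.0879
gripper_force: 0.0
```

Run:
```python
from h import *
import pickle
s=r.get_state();i=r.camera_info("wrist");im=r.capture("wrist")
pickle.dump(i,open("w1.pkl","wb"));cv2.imwrite("pics/w1.png",im[:,:,::-1])
print(s["tcp_pos"],s["eef_rot"],s["time_s"],i["pose"].round(3))
```

```text
[0.43863409 0.17120572 0.19943913] [ 1.79984102e+02  1.89761772e-02 -8.79754200e+00] 1.4833 [[-0.153 -0.953 -0.263  0.51 ]
 [-0.988  0.148  0.041  0.162]
 [ 0.     0.266 -0.964  0.357]
 [ 0.     0.     0.     1.   ]]
```

View pics/w1.png

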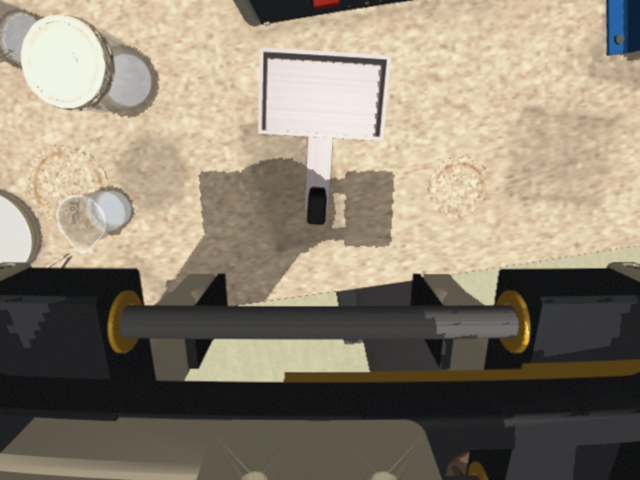

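The wrist view shows the tray rim corners near (263,50), (389,58), (383,139) and (259,132), and the grip at about (317,206).

Run:
```python
from h import *
import pickle
i=pickle.load(open("w1.pkl","rb"))
P=[px2w(i,p,.03)[:2] for p in [(263,50),(389,58),(383,139),(259,132)]]
for p in P: print(p.round(4))
c=np.mean(P,0);a=np.degrees
print(c, a(np.arctan2(*(P[1]-P[0])))-180, a(np.arctan2(*(P[2]-P[3])))-180, [a(np.arctan2((q-p)[1],(q-p)[0])) for p,q in((P[3],P[0]),(P[2],P[1]))])
for z,uv in[(.059,(317,200)),(.059,(318,205))]: print(px2w(i,uv,z))
y=np.radians(-8.8);o=c+0
for y in np.radians([-8,-9,-10]):
  g=c-.095*np.array([np.cos(y),np.sin(y)]);print(g)
  R=np.array([[np.cos(y),-np.sin(y)],[np.sin(y),np.cos(y)]])
  for L,z in [([-35,55],30),([35,55],30),([35,-55],30),([-35,-55],30),([-106,12],5),([-106,-12],5),([-82,8],59),([-108,8],59),([-108,-8],59),([-82,-8],59)]:
    print(w2px(i,np.r_[c+R@np.array(L)/1e3,z/1e3]).round(0)[0],end=" ")
  print()
# hsv black grip
im=cv2.imread("pics/w1.png");m=(im.max(2)<30).astype(np.uint8);m[:180]=0;m[230:]=0
ys,xs=np.nonzero(m[:,295:340]);print(xs.min()+295,xs.max()+295,ys.min(),ys.max())
```

```text
[0.5864 0.1967]
[0.5641 0.0934]
[0.4989 0.106 ]
[0.5214 0.2127]
[0.54270932 0.15221755] -347.83465078155984 -348.0424449081966 [np.float64(-13.765489238958155), np.float64(-10.923533710630704)]
[0.45899619 0.17091189 0.059     ]
[0.45468974 0.17073899 0.059     ]
[0.44863385 0.165439  ]
[261. 138.] [257.  53.] [389.  51.] [387. 137.] [312. 211.] [337. 211.] [316. 196.] [316. 226.] [335. 226.] [335. 196.] 
[0.44887892 0.16707883]
[261. 137.] [258.  52.] [390.  52.] [386. 138.] [310. 211.] [335. 211.] [314. 196.] [314. 226.] [333. 226.] [333. 196.] 
[0.44915258 0.16871413]
[260. 136.] [259.  50.] [390.  53.] [385. 139.] [309. 211.] [333. 211.] [312. 196.] [312. 226.] [330. 226.] [331. 196.] 
308 325 188 223
```

Emit:
play_rows:
  rows:
    - [[0, 0.022, -0.005, 0.1, 0.037], [0, 0.022, -0.005, 0.18, 0.037], [0, 0.022, -0.005, 0.26, 0.037], [0, 0.022, -0.005, 0.32, 0.037], [0, 0.022, -0.005, 0.346, 0.037], [0, 0.022, -0.005, 0.346, 0.037], [1, 0.022, -0.005, 0.346, 0.037], [1, 0.022, -0.005, 0.346, 0.037]]
  squeeze: 30

```text
time_s: 2.2
tcp_pos: [0.4503, 0.1745, 0.0279]
eef_rot: [-179.9, -0.1, -11.7]
contact_force: [-0.9, -0.2, 0.2]
gripper_width: 0.0792
gripper_force: 0.0
```

Emit:
play_rows:
  rows:
    - [[1, 0, 0, 0, 0], [1, 0, 0, 0, 0], [1, 0, 0, 0, 0], [1, 0, 0, 0, 0], [1, 0, 0, 0, 0], [1, 0, 0, 0, 0], [1, 0, 0, 0, 0], [1, 0, 0, 0, 0]]

```text
time_s: 2.87
tcp_pos: [0.4497, 0.173, 0.0267]
eef_rot: [-180.0, -0.0, -11.8]
contact_force: [0.5, -1.0, -0.1]
gripper_width: 0.0265
gripper_force: 0.0
```

Emit:
play_rows:
  rows:
    - [[1, 0, 0, 0, 0], [1, 0, 0, 0, 0], [1, 0, 0, 0, 0], [1, 0, 0, 0, 0], [1, 0, 0, 0, 0], [1, -0.01, 0, 0, 0], [1, -0.02, 0, 0, 0], [1, -0.03, 0, 0, 0]]

```text
time_s: 3.53
tcp_pos: [0.4345, 0.1762, 0.0266]
eef_rot: [180.0, 0.0, -11.8]
contact_force: [0.5, -1.1, -1.6]
gripper_width: 0.0157
gripper_force: 29.9
```

Emit:
play_rows:
  rows:
    - [[1, -0.015, 0, 0, 0], [1, -0.03, 0, 0, 0], [1, -0.045, 0, 0, 0], [1, -0.06, 0, 0, 0], [1, -0.066, 0.03, 0, -0.03], [1, -0.072, 0.06, 0, -0.06], [1, -0.078, 0.09, 0, -0.1], [1, -0.084, 0.12, 0, -0.14]]

```text
time_s: 4.2
tcp_pos: [0.3807, 0.1257, 0.0267]
eef_rot: [-180.0, -0.0, 0.4]
contact_force: [0.6, 0.3, -1.6]
gripper_width: 0.0157
gripper_force: 30.0
```

Emit:
play_rows:
  rows:
    - [[1, 0.01, 0.03, 0, 0], [1, 0.03, 0.07, 0, 0], [1, 0.045, 0.11, 0, 0], [1, 0.055, 0.15, 0, 0], [1, 0.055, 0.19, 0, 0], [1, 0.055, 0.23, 0, 0], [1, 0.05, 0.27, 0, 0], [1, 0.04, 0.3, 0, 0]]

```text
time_s: 4.87
tcp_pos: [0.4018, -0.0247, 0.0266]
eef_rot: [-180.0, -0.0, 0.2]
contact_force: [1.3, 1.2, -2.3]
gripper_width: 0.0159
gripper_force: 30.0
```

Emit:
play_rows:
  rows:
    - [[1, -0.01, 0.04, 0, 0], [1, -0.02, 0.09, 0, 0], [1, -0.02, 0.14, 0, 0], [1, -0.02, 0.19, 0, 0], [1, -0.02, 0.24, 0, 0], [1, -0.02, 0.29, 0, 0], [1, -0.02, 0.335, 0, 0], [1, -0.02, 0.36, 0, 0]]

```text
time_s: 5.53
tcp_pos: [0.3923, -0.2052, 0.0266]
eef_rot: [-180.0, 0.0, 0.2]
contact_force: [-0.0, 2.4, -0.3]
gripper_width: 0.0158
gripper_force: 30.0
```

Run:
```python
from h import *
import pickle
s=r.get_state();i=r.camera_info("wrist");im=r.capture("wrist")
pickle.dump(i,open("w2.pkl","wb"));cv2.imwrite("pics/w2.png",im[:,:,::-1])
t=r.capture("top");cv2.imwrite("pics/top2.png",cv2.resize(t[170:310,350:500],None,fx=4,fy=4,interpolation=cv2.INTER_CUBIC)[:,:,::-1])
print(s["tcp_pos"],s["eef_rot"],s["time_s"])
```

```text
[ 0.39233154 -0.20515534  0.02660601] [-1.79998345e+02  1.10865528e-02  1.74280975e-01] 5.5333
```

View pics/w2.png

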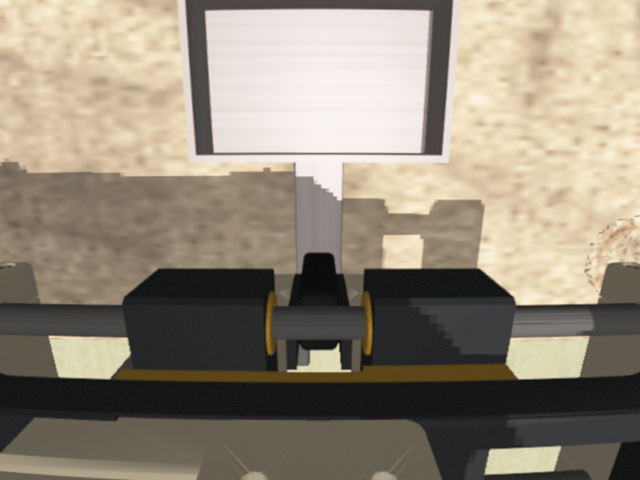

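The wrist view shows the tray held square, with its near rim running from about (193,162) to (448,161). The hopper is outside this view, so I'll check the top crop.

View pics/top2.png

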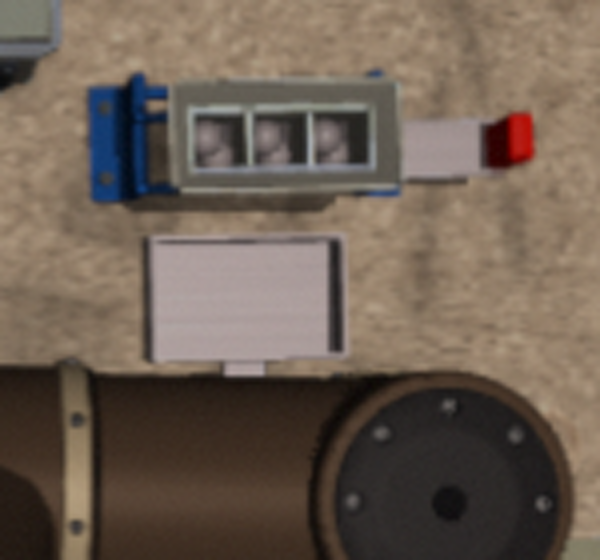

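Run:
```python
from h import *
import pickle
i=pickle.load(open("w2.pkl","rb"))
for p in [(193,162),(448,161)]: print(px2w(i,p,.03))
```

```text
[ 0.45374179 -0.15039453  0.03      ]
[ 0.45443728 -0.25823522  0.03      ]
```

Run:
```python
from h import *
i=r.camera_info("top")
def c(u,v,z,n): print(n,px2w(i,(350+(u+.5)/4-.5,170+(v+.5)/4-.5),z)[:2].round(4))
for u,v in [(190,105),(377,105),(375,169),(190,170)]: c(u,v,.12,"ch")
for u,v in [(172,81),(400,80),(401,190),(170,191)]: c(u,v,.137,"box")
for u,v in [(90,88),(91,201)]: c(u,v,.004,"foot")
c(517,138,.114,"handle")
for u,v in [(150,237),(346,236),(347,355),(152,360)]: c(u,v,.03,"pan")
```

```text
ch [ 0.5862 -0.1619]
ch [ 0.5851 -0.2602]
ch [ 0.5516 -0.258 ]
ch [ 0.5524 -0.161 ]
box [ 0.5965 -0.1507]
box [ 0.5958 -0.2689]
box [ 0.5389 -0.2675]
box [ 0.54   -0.1482]
foot [ 0.6119 -0.1211]
foot [ 0.5474 -0.1202]
handle [ 0.5677 -0.3361]
pan [ 0.5245 -0.1502]
pan [ 0.5234 -0.2603]
pan [ 0.457  -0.2591]
pan [ 0.4562 -0.1497]
```

From the top crop, the hopper origin is about (0.568, −0.2095) with yaw ≈ 0. The pan is at y ≈ −0.2045, so I'll shift −5 mm in y and push 60 mm.

Emit:
play_rows:
  rows:
    - [[1, 0.0, 0.005, 0, 0], [1, 0.01, 0.009, 0, 0], [1, 0.03, 0.009, 0, 0], [1, 0.05, 0.009, 0, 0], [1, 0.07, 0.009, 0, 0], [1, 0.09, 0.009, 0, 0], [1, 0.11, 0.009, 0, 0], [1, 0.12, 0.009, 0, 0]]
  squeeze: 15

```text
time_s: 6.3
tcp_pos: [0.4548, -0.208, 0.0266]
eef_rot: [180.0, -0.0, 0.3]
contact_force: [0.4, -0.3, -1.5]
gripper_width: 0.0161
gripper_force: 15.0
```

Emit:
play_rows:
  rows:
    - [[1, 0.005, 0, 0, 0], [1, 0.01, 0, 0, 0], [1, 0.015, 0, 0, 0], [1, 0.02, 0, 0, 0], [1, 0.025, 0, 0, 0], [1, 0.03, 0, 0, 0], [1, 0.032, 0, 0, 0], [1, 0.032, 0, 0, 0]]

```text
time_s: 6.97
tcp_pos: [0.4693, -0.2082, 0.0266]
eef_rot: [180.0, -0.0, 0.2]
contact_force: [0.2, -0.0, -2.0]
gripper_width: 0.0162
gripper_force: 15.0
```

Emit:
play_rows:
  rows:
    - [[1, 0.002, 0, 0, 0], [1, 0.004, 0, 0, 0], [1, 0.006, 0, 0, 0], [1, 0.008, 0, 0, 0], [1, 0.01, 0, 0, 0], [1, 0.01, 0, 0, 0], [1, 0.01, 0, 0, 0], [1, 0.01, 0, 0, 0]]

```text
time_s: 7.63
tcp_pos: [0.472, -0.2082, 0.0265]
eef_rot: [-180.0, 0.2, 0.2]
contact_force: [-5.8, 0.5, 5.2]
gripper_width: 0.0162
gripper_force: 15.0
```

Emit:
play_rows:
  rows:
    - [[1, 0.001, 0, 0, 0], [1, 0.002, 0, 0, 0], [1, 0.003, 0, 0, 0], [1, 0.004, 0, 0, 0], [1, 0.004, 0, 0, 0], [1, 0.004, 0, 0, 0], [1, 0.004, 0, 0, 0], [1, 0.004, 0, 0, 0]]

```text
time_s: 8.3
tcp_pos: [0.4721, -0.2082, 0.0265]
eef_rot: [-180.0, 0.4, 0.2]
contact_force: [-11.9, 0.7, 11.5]
gripper_width: 0.016
gripper_force: 15.0
```

Emit:
play_rows:
  rows:
    - [[0, -0.004, 0, 0, 0], [0, -0.004, 0, 0, 0], [0, -0.004, 0, 0, 0], [0, -0.004, 0, 0, 0], [0, -0.004, 0, 0, 0], [0, -0.004, 0, 0, 0], [0, -0.004, 0, 0, 0], [0, -0.004, 0, 0, 0]]

```text
time_s: 8.97
tcp_pos: [0.4739, -0.2081, 0.0266]
eef_rot: [180.0, -0.0, 0.2]
contact_force: [-0.6, -0.2, 0.1]
gripper_width: 0.0635
gripper_force: 0.0
```

Emit:
play_rows:
  rows:
    - [[0, 0, 0, -0.02, 0], [0, 0, 0, -0.06, 0], [0, 0, 0, -0.12, 0], [0, 0, 0, -0.2, 0], [0, 0, 0, -0.28, 0], [0, 0, 0, -0.36, 0], [0, 0, 0, -0.38, 0], [0, 0, 0, -0.38, 0]]

```text
time_s: 9.63
tcp_pos: [0.4759, -0.2086, 0.2219]
eef_rot: [179.9, -0.5, 0.2]
contact_force: [-0.3, 0.7, -1.0]
gripper_width: 0.0873
gripper_force: 0.0
```

Emit:
play_rows:
  rows:
    - [[0, 0.06, 0.1, 0, 0], [0, 0.13, 0.25, 0, 0], [0, 0.13, 0.25, 0, 0], [0, 0.13, 0.25, 0, 0], [0, 0.13, 0.25, 0, 0], [0, 0.13, 0.25, 0, 0], [0, 0.13, 0.25, 0, 0], [0, 0.13, 0.25, 0, 0]]

```text
time_s: 10.3
tcp_pos: [0.5388, -0.3321, 0.2168]
eef_rot: [-180.0, 0.0, 0.2]
contact_force: [1.1, 0.2, -0.6]
gripper_width: 0.0879
gripper_force: 0.0
```

Run:
```python
from h import *
import pickle
s=r.get_state();i=r.camera_info("wrist");im=r.capture("wrist")
pickle.dump(i,open("w3.pkl","wb"));cv2.imwrite("pics/w3.png",im[:,:,::-1])
t=r.capture("top")
print(s["tcp_pos"],s["eef_rot"],s["time_s"])
```

```text
[ 0.5388315  -0.33211013  0.21682039] [-1.79989253e+02  4.24200470e-03  2.48540051e-01] 10.3
```

View pics/w3.png

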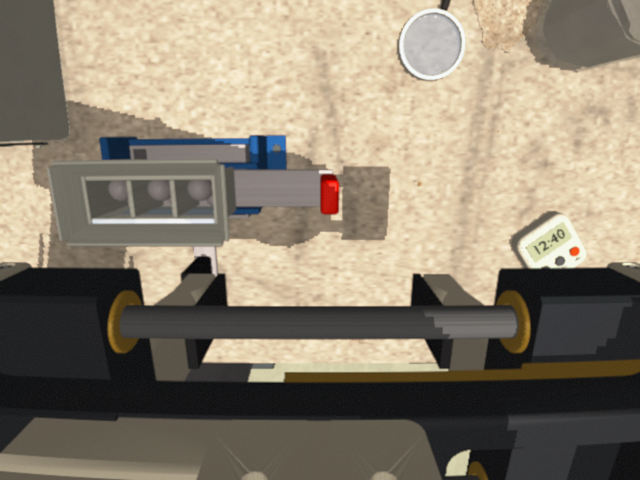

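The wrist view shows the handle's top face at about (329,196). The gate is shut, the balls are in place, and the pan grip is visible just in front of the hopper at (200,265).

Run:
```python
from h import *
import pickle
i=pickle.load(open("w3.pkl","rb"))
for p in [(321,178),(338,178),(338,214),(321,214),(329.5,196)]: print(px2w(i,p,.114).round(4))
print(px2w(i,(84,177),.12).round(4),px2w(i,(215,177),.12).round(4))
```

```text
[ 0.5817 -0.3322  0.114 ]
[ 0.5818 -0.3444  0.114 ]
[ 0.5554 -0.3448  0.114 ]
[ 0.5554 -0.3323  0.114 ]
[ 0.5687 -0.3384  0.114 ]
[ 0.5835 -0.1621  0.12  ] [ 0.583  -0.2576  0.12  ]
```

Emit:
play_rows:
  rows:
    - [[0, 0.03, 0.006, 0, 0], [0, 0.06, 0.013, 0.04, 0], [0, 0.06, 0.013, 0.1, 0], [0, 0.06, 0.013, 0.17, 0], [0, 0.06, 0.013, 0.22, 0], [0, 0.06, 0.013, 0.25, 0], [0, 0.06, 0.013, 0.268, 0], [0, 0.06, 0.013, 0.268, 0]]

```text
time_s: 11.07
tcp_pos: [0.5683, -0.3384, 0.0809]
eef_rot: [-179.9, 0.2, 0.2]
contact_force: [-1.1, 0.6, -0.4]
gripper_width: 0.0875
gripper_force: 0.0
```

Emit:
play_rows:
  rows:
    - [[1, 0, 0, 0, 0], [1, 0, 0, 0, 0], [1, 0, 0, 0, 0], [1, 0, 0, 0, 0], [1, 0, 0, 0, 0], [1, 0, 0, 0, 0], [1, 0, 0, 0, 0], [1, 0, 0, 0, 0]]
  squeeze: 20

```text
time_s: 11.73
tcp_pos: [0.5693, -0.3393, 0.0827]
eef_rot: [180.0, -0.0, 0.2]
contact_force: [-1.1, -0.7, -0.9]
gripper_width: 0.0398
gripper_force: 0.0
```

Emit:
play_rows:
  rows:
    - [[1, 0, 0, 0, 0], [1, 0, 0, 0, 0], [1, 0, 0, 0, 0], [1, 0, 0, 0, 0], [1, 0, 0, 0, 0], [1, 0, 0, 0, 0], [1, 0, 0, 0, 0], [1, 0, 0, 0, 0]]

```text
time_s: 12.4
tcp_pos: [0.5693, -0.3399, 0.0826]
eef_rot: [180.0, -0.0, 0.2]
contact_force: [0.9, -6.8, -2.5]
gripper_width: 0.0139
gripper_force: 20.0
```

Emit:
play_rows:
  rows:
    - [[1, 0, 0.01, 0, 0], [1, 0, 0.022, 0, 0], [1, 0, 0.034, 0, 0], [1, 0, 0.046, 0, 0], [1, 0, 0.058, 0, 0], [1, 0, 0.068, 0, 0], [1, 0, 0.074, 0, 0], [1, 0, 0.074, 0, 0]]

```text
time_s: 13.07
tcp_pos: [0.5695, -0.3776, 0.0826]
eef_rot: [180.0, -0.0, 0.2]
contact_force: [1.3, -1.8, -0.9]
gripper_width: 0.0139
gripper_force: 20.0
```

Run:
```python
from h import *
s=r.get_state();im=r.capture("wrist")
t=r.capture("top");s2=r.capture("side")
a=cv2.resize(t[170:250,360:500],None,fx=4,fy=4,interpolation=cv2.INTER_CUBIC)
b=cv2.resize(s2[225:325,350:450],None,fx=2.4,fy=2.4,interpolation=cv2.INTER_CUBIC)
c=np.zeros((560,640,3),np.uint8);c[:320,:560]=a;c[320:560,:240]=b;c[320:560,240:640]=cv2.resize(im[100:292,0:320],(400,240))
cv2.imwrite("pics/c4.png",c[:,:,::-1])
print(s["tcp_pos"],s["contact_force"],s["gripper_width"],s["time_s"])
```

```text
[ 0.56947698 -0.37755553  0.08261375] [ 1.2530871  -1.80660972 -0.89580435] 0.013908869133329664 13.0667
```

View pics/c4.png

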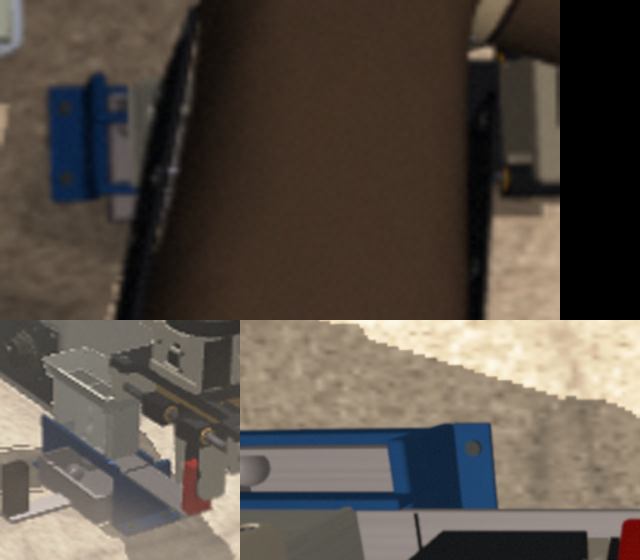

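The gate is open by about 37.7 mm, just past the 33 mm line, and a ball shows in the pan. I'll push it shut now.

Emit:
play_rows:
  rows:
    - [[1, 0, 0, 0, 0], [1, 0, -0.012, 0, 0], [1, 0, -0.024, 0, 0], [1, 0, -0.036, 0, 0], [1, 0, -0.048, 0, 0], [1, 0, -0.06, 0, 0], [1, 0, -0.07, 0, 0], [1, 0, -0.076, 0, 0]]

```text
time_s: 13.88
tcp_pos: [0.5694, -0.3395, 0.0827]
eef_rot: [179.8, -0.0, 0.3]
contact_force: [1.3, -28.7, -12.8]
gripper_width: 0.0138
gripper_force: 20.0
```

Emit:
play_rows:
  rows:
    - [[1, 0, -0.001, 0, 0], [1, 0, -0.002, 0, 0], [1, 0, -0.003, 0, 0], [1, 0, -0.003, 0, 0], [1, 0, -0.003, 0, 0], [1, 0, -0.003, 0, 0], [1, 0, -0.003, 0, 0], [1, 0, -0.003, 0, 0]]

```text
time_s: 14.55
tcp_pos: [0.5693, -0.3397, 0.0827]
eef_rot: [179.8, -0.0, 0.2]
contact_force: [1.1, -19.7, -8.3]
gripper_width: 0.014
gripper_force: 20.0
```

Emit:
play_rows:
  rows:
    - [[1, 0, 0.002, 0, 0], [1, 0, 0.003, 0, 0], [0, 0, 0.003, 0, 0], [0, 0, 0.003, 0, 0], [0, 0, 0.003, 0, 0], [0, 0, 0.003, 0, 0], [0, 0, 0.003, 0, 0], [0, 0, 0.003, 0, 0]]

```text
time_s: 15.22
tcp_pos: [0.5694, -0.3379, 0.0828]
eef_rot: [-180.0, -0.0, 0.2]
contact_force: [0.0, -0.1, 0.4]
gripper_width: 0.0487
gripper_force: 0.0
```

Emit:
play_rows:
  rows:
    - [[0, 0, 0, 0, 0], [0, 0, 0, 0, 0], [0, 0, 0, -0.04, 0], [0, 0, 0, -0.1, 0], [0, 0, 0, -0.17, 0], [0, 0, 0, -0.24, 0], [0, 0, 0, -0.3, 0], [0, 0, 0, -0.3, 0]]

```text
time_s: 15.88
tcp_pos: [0.572, -0.3399, 0.2406]
eef_rot: [179.7, -0.6, 0.3]
contact_force: [0.7, -0.3, 1.6]
gripper_width: 0.0874
gripper_force: 0.0
```

Emit:
play_rows:
  rows:
    - [[0, 0, 0.08, 0, 0], [0, -0.08, 0.16, 0, 0], [0, -0.16, 0.24, 0, 0], [0, -0.2, 0.28, 0, 0], [0, -0.2, 0.28, 0, 0], [0, -0.2, 0.28, 0, 0], [0, -0.2, 0.28, 0, 0], [0, -0.2, 0.28, 0, 0]]

```text
time_s: 16.55
tcp_pos: [0.4701, -0.4785, 0.2325]
eef_rot: [-180.0, -0.0, 0.2]
contact_force: [0.1, -0.8, -0.7]
gripper_width: 0.0875
gripper_force: 0.0
```

Run:
```python
from h import *
s=r.get_state()
t=r.capture("top");s2=r.capture("side");w=r.capture("wrist")
a=cv2.resize(t[170:290,360:500],None,fx=4,fy=4,interpolation=cv2.INTER_CUBIC)
b=cv2.resize(s2[225:325,350:450],None,fx=2.4,fy=2.4,interpolation=cv2.INTER_CUBIC)
c=np.zeros((600,800,3),np.uint8);c[:480,:560]=a;c[:240,560:]=b;c[240:420,560:]=cv2.resize(w,(240,180));c[480:600,0:640]=cv2.resize(t[180:280,130:310],(640,355))[:120]
cv2.imwrite("pics/c5.png",c[:,:,::-1])
print(s["tcp_pos"],s["contact_force"],s["gripper_width"],s["time_s"])
```

```text
[ 0.47006024 -0.47845027  0.2324926 ] [ 0.13771978 -0.81366136 -0.67033773] 0.08748085393139503 16.55
```

View pics/c5.png

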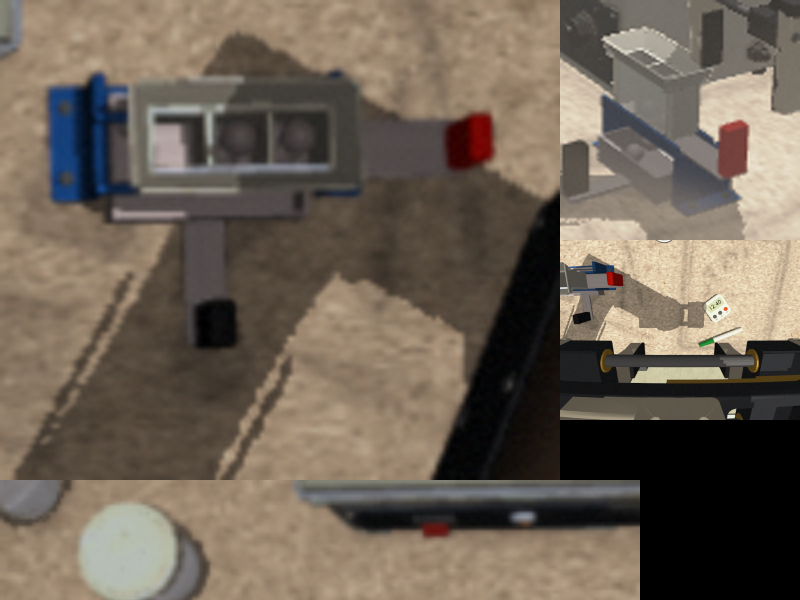

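The first chamber is empty, the other two still hold their balls, and the gate is shut. The jar hasn't moved. Last check: the pan's home pose and the beaker.

Run:
```python
from h import *
i=r.camera_info("top")
def c(u,v,z,n): print(n,px2w(i,(360+(u+.5)/4-.5,170+(v+.5)/4-.5),z)[:2].round(4))
c(110,221,.03,"rl");c(304,216,.03,"rr");c(216,322,.059,"grip");c(480,140,.114,"handle");c(50,87,.004,"foot")
t=r.capture("top");a=cv2.imread("pics/top0.png")[:,:,::-1]
d=np.abs(t.astype(int)-a).max(2)[180:275,130:190];print("jar/beaker diff",d.max(),(d>40).sum())
```

```text
rl [ 0.5334 -0.1504]
rr [ 0.5346 -0.2595]
grip [ 0.4753 -0.2035]
handle [ 0.5667 -0.3377]
foot [ 0.6125 -0.1211]
jar/beaker diff 32 0
```

```bash
python3 -c "
from plant import r
print(r.close_job())"
```

```text
the job is handed in; nothing more can be done
None
```

I handed the job in at about 17 s: the pan is home under the hopper with the first chamber's balls, the gate is shut, the other two chambers still hold their balls, and the jar and beaker haven't moved; I inferred the pan's two balls from the empty first chamber, as only one showed clearly in the pan.

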